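# Take the bayonet lens hood off the copy camera and stow it in its case

### The job

The lens hood is throwing a shadow on the pages being copied: take it off the camera and put it away. Squeeze in the release button on the side of the hood, turn the hood anticlockwise (seen from above) about a quarter turn until you feel it come up against its stop, and lift it straight off; then stand it, foot down, in the empty round recess of the wooden case until it is fully home, and let go. Be gentle: feel for the stop and for the bottom of the recess rather than forcing the hood on either, and leave the other things on the desk where they are.

Things in the scene. Friction and masses are not known exactly. Their poses are not given: they have to be found in the camera images.
- hood_mid (a point): the lens hood: black open tube, 58 mm across (57.4 mm where it is pinched), 60 mm tall, wall 2.5 mm, 60 to 100 g, upright on the upturned lens. This point is on its axis, half-way up, 30 mm above its foot. z points up; the release button is on its -x side at this height, the +x side under the other finger is plain.
- button (a point): middle of the outer face of the release button: a grey ribbed pad, 11 mm wide, 16 mm tall, standing 3.7 mm proud of the hood's side, 30 mm above the hood's foot. It is pressed straight in towards the hood's axis (2 N at first, 5 N fully in), by pinching the hood across button and axis. Its x axis points at the hood's axis.
- release (a joint): travel of the release button (m): 0 out, 0.0033 fully in. The hood is locked against turning unless it is at least 0.0025 in; once the hood has turned some 20 degrees the button may be in or out.
- camera: black camera lying on its back, lens up, clamped in a fixed low bracket (foot 175 x 160 mm; camera and bracket up to 97 mm tall). Origin on the desk under the lens axis, which is the upright z axis. The barrel is at most 66 mm across. More than 30 N between hood and camera would strain the lens.
- seat (a point): centre of the lens shoulder, 135 mm above the desk, on which the hood's foot rests, with about 1 mm of play sideways and in height. Inside the hood stands a 41 mm spigot, 16 mm tall, with a two-lug bayonet: the hood turns anticlockwise from above to a rigid stop, 70 to 112 degrees on (it varies and must be felt); only in the last 4 degrees before it can it be lifted, short of that it is held down.
- case: low wooden tray, 184 x 254 x 40 mm, fixed on the desk, with batteries and a round filter lying in its other places (up to 6 mm above its top face, at its two ends along its y axis, 70 mm and more from the middle of the recess)
- recess (a point): centre of the mouth of the empty round recess for the hood, level with the top face of the case, 40 mm above the desk: 62 mm across, 9 mm deep with a flat floor, so that the seated hood stands with its middle 21 mm above this point. z points up. The hood may stand in it turned any way.
- spare_lens: spare lens standing on its rear end, 68 mm across, 68 mm tall; origin at the centre of its underside; leave it alone
- lens_cap: black lens cap lying flat, 54 mm disc, 10 mm thick; origin at its underside; leave it alone
- notebook: black notebook, 210 x 148 x 18 mm, flat; origin at its underside; leave it alone
- blower: rubber dust blower standing upright, bulb 54 mm across, 105 mm tall with its nozzle; origin at its underside; leave it alone
- loupe: brass loupe standing upright, 48 mm across, 45 mm tall; origin at its underside; leave it alone
- weight: brass paperweight with a knob, 56 mm across, 48 mm tall; origin at its underside; leave it alone
There are look-alikes about, which are no part of the job. What is shaped like the part that bears hood_mid but purple or white is not meant.

How it is judged (in metres and radians):
On the way, in this order (a step that is already met when the one before it is completed fails the run):
1. the release button is pressed in while the hood is still seated on the lens (value of joint release above 0.0025 m and z of hood_mid in the frame of camera below 0.1675 m), for 0.1 s.
2. the hood is lifted straight off, clear of the lens and upright (z of hood_mid in the frame of camera above 0.185 m and angle between hood_mid's own z axis and vertical below 0.26 rad), for 0.1 s.
At the end, for the whole second after the job is handed in: the hood stands foot down in the round recess: within 3 mm of its centre, its middle 18 to 23 mm above the mouth, within 0.06 rad of upright, at rest and let go of (horizontal distance between hood_mid and recess below 0.003 m and z of hood_mid in the frame of recess between 0.018 and 0.023 m and angle between hood_mid's own z axis and vertical below 0.06 rad and linear speed of hood below 0.01 m/s); the robot touches nothing.
It fails at once if the hood is forced against the lens with more than 30 N (turned hard into its stop, or pulled while its lugs still hold) (contact force between hood and camera above 30 N).
It fails at once if the hood is forced or dropped on the case with more than 30 N (contact force between hood and case above 30 N).
It fails at once if the camera is knocked by the robot (contact force between the arm and camera above 10 N).
It fails at once if another thing on the desk is moved by more than 20 mm (distance of any of spare_lens, lens_cap, notebook, blower, loupe, weight from where it was at the start of the episode above 0.02 m).
It also fails if it takes over 72 s, if anything falls off the work surface, if the arm or the gripper's body presses on something with over 40 N, if the wrist force passes 120 N, or if a joint passes its speed limit or range.

### The arm

A 6-joint arm with a two-finger parallel gripper is mounted at the origin on the work surface. World frame = base frame: x ahead of the robot, y to its left, z up, the work surface at z = 0. Lengths are in mm, angles in degrees, forces in N, time in s.
With the tool pointing down it reaches from about 350 to 850 mm from the base axis. Payload 8.1 kg.
Tool frame: the origin (TCP) lies between the finger pads; the fingertips stand 22 mm ahead of it and the grasp point (between the pads) lies 3 mm ahead of it; z points along the fingers, y is the direction in which the jaws open and shut (so a half turn about z gives the same grasp; the last joint's range is limited). The gripper opens to 85 mm and grips with 20 to 120 N. Pads are 22 mm wide; open, the fingers measure 114 mm over their backs; the gripper's body (76 mm by 85 mm) begins 54 mm behind the grasp point. The pads swing forward as they close: fully open they stand 13 mm farther back than shut.
Start: joints at [64.607, 7.471, 85.268, -0, 87.261, -4.893], TCP at [210.108, 562.014, 253.292] pointing down, gripper open.
Joint ranges: [-169.43, 169.43], [-51.17, 129.36], [1.28, 143.12], [-76.62, 256.62], [0, 156.53], [-152.29, 152.29]. Speed limits (degrees/s): [136.94, 136.94, 159.86, 180, 180, 180].

### API

Orientations are given as [roll, pitch, yaw] about the fixed x, y, z axes, in that order (R = Rz(yaw) Ry(pitch) Rx(roll)).
In Python, from bench import r gives the robot as it stands.
- The arm moves only by the tool drive_tool, never from a script. Its argument "moves" is a list of rows, each a list of 2 entries, a list of its own where there are three numbers: the shift along the world's x, y, z in mm, then the turn about the world's z in degrees. A call has exactly 8 rows; each row is the pose to reach, as a shift and turn from the pose commanded when the call began; what a row does not reach only later rows make up. A row lasts 1/12 s, in which the tool goes at most 41.7 mm and 7.16 degrees, less where a joint would pass 70% of its speed; a pose out of reach is approached as far as the arm can. A call with a gripper value outside its range is refused whole. "fingers" is the finger opening in mm, from 0 to 85.4, set as the call begins (left out, the last holds). The fingers move at their own pace and stop on an object; "squeeze" is the grip in N (left out, the last holds). Time passes only in rows, so rows that repeat a pose let the fingers close, or fill a call up. It gives the time, the measured TCP pose, the force and the opening at its end, in the units of the state.
- r.sense(): the state, without advancing time (a new reading comes with each control period).
- r.snapshot(name): name is "side" or "top"; returns a dict with "pixels" (400x640x3 uint8, red, green, blue), "camera_matrix" (3x3 intrinsics, pixels), "xyz" and "orientation" of the camera in the world. Camera axes: x right, y down, z forward; pixel columns grow to the right and rows downward; lengths in mm; the calibration is good to about 2 mm. A picture is of the moment at which its call begins. There is no depth.
- r.hand_in(): hands the job in, once; it reports no verdict.
The state is a dict: "time": time; "joint_pos": joint angles; "qd": joint speeds; "joint_efforts": joint torques, N m; "tool_pos": TCP position; "tcp_rot": TCP orientation; "ft_force": force on the tool from outside, world axes, zero at the start; "wrist_torque": the same for the moment, N m; "finger_gap": finger opening in mm.
Only numpy, scipy, OpenCV 4.12 (cv2) and the standard library are available. Lean on these libraries where they do the work, as an engineer would, in place of code of your own. Each camera call takes 0.05 s, during which the arm holds its last target.

## Working session

There is one attempt and no reset: what is moved stays moved. The work goes in short steps, Python scripts to look and compute and a tool call to move; the robot and the scene stay as the last step left them, time stands still between calls to the robot, and variables do not carry over. Pictures are saved under pics/ and viewed, and the job is handed in when it is done.

Besides the shell and the picture viewer there is one more tool, called after "Request:" as name(argument=value, ...), one argument or row to a line, values as JSON. drive_tool: Moves the arm, as the interface text tells. Its arguments: {"type":"object","properties":{"moves":{"type":"array","items":{"type":"array"}},"fingers":{"type":"number"},"squeeze":{"type":"number"}},"required":["moves"]}

```bash
mkdir -p pics; ls
python3 - <<'E'
from bench import r
import cv2
print(r.sense())
for n in("side","top"):
    s=r.snapshot(n); cv2.imwrite(f"pics/{n}0.png",s["pixels"][:,:,::-1]); print(n,s["camera_matrix"],s["xyz"],s["orientation"])
E
```

```text
pics
{'time': 0.0, 'joint_pos': array([ 6.46072712e+01,  7.51255117e+00,  8.53304007e+01, -2.55058866e-04,
        8.72622939e+01, -4.89419122e+00]), 'qd': array([ 0.10258495, -0.01039291,  0.00081258,  0.13662441, -0.03658845,
        0.04244682]), 'joint_efforts': array([ 1.18922082e-03, -5.69388127e+01, -5.00558996e+01,  2.88873241e-05,
        1.40755170e-02, -2.66030696e-05]), 'tool_pos': array([209.87858133, 561.54179675, 252.2603128 ]), 'tcp_rot': array([-1.79895116e+02, -8.72531301e-03,  1.59501467e+02]), 'ft_force': array([ 0.33930342, -0.23539249,  1.05571532]), 'wrist_torque': array([-0.01239839,  0.0008042 , -0.04500641]), 'finger_gap': 85.68556881167116}
side [[462.49735147   0.         314.32681229]
 [  0.         462.49735147 205.78605591]
 [  0.           0.           1.        ]] [ 399.10086891  979.17233128 1054.13350387] [-132.93743623   -1.13972459 -169.88773937]
top [[398.75040008   0.         314.73424116]
 [  0.         398.75040008 204.91063619]
 [  0.           0.           1.        ]] [ 454.95889222   20.29938927 1291.51859432] [-1.75634431e+02 -6.03959617e-02 -8.98105173e+01]
```

View pics/side0.png

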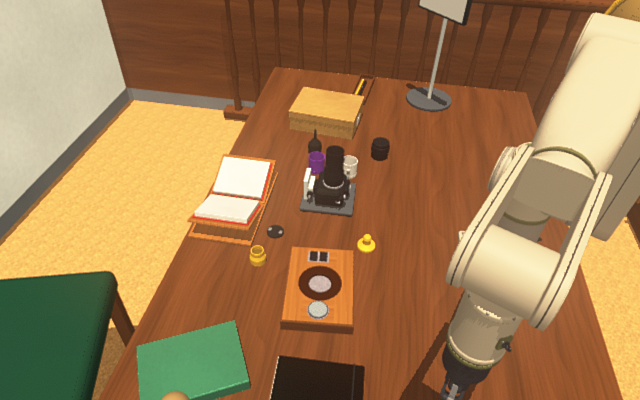

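View pics/top0.png

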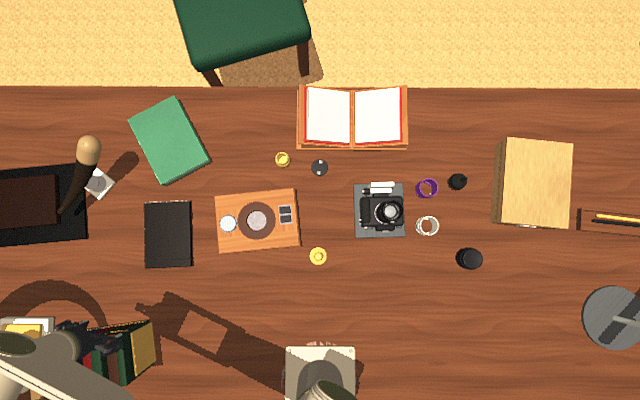

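Run:
```python
import cv2,numpy as np
a=cv2.imread("pics/top0.png")[170:270,200:460]; b=cv2.imread("pics/side0.png")[130:340,260:400]
cv2.imwrite("pics/tz.png",cv2.resize(a,None,fx=3,fy=3,interpolation=2)); cv2.imwrite("pics/sz.png",cv2.resize(b,None,fx=2.8,fy=2.8,interpolation=2))
```

```text
(no output)
```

View pics/tz.png

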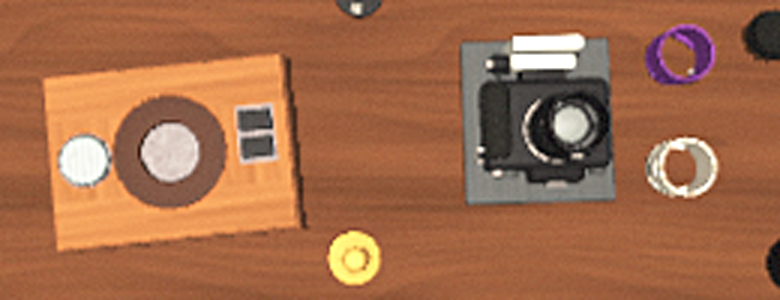

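View pics/sz.png

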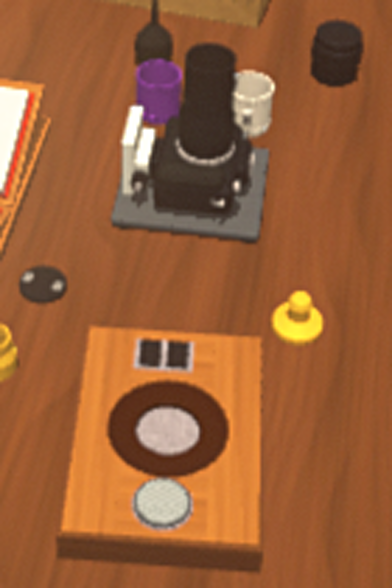

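```bash
cat > h.py <<'E'
import numpy as np,cv2
from scipy.spatial.transform import Rotation as R
from bench import r
def ray(s,u,v):
    K=s["camera_matrix"];Rm=R.from_euler('xyz',s["orientation"],degrees=True).as_matrix()
    return np.array(s["xyz"]),Rm@np.linalg.solve(K,[u,v,1.])
def onz(s,u,v,z):
    o,d=ray(s,u,v); return o+d*(z-o[2])/d[2]
def proj(s,p):
    K=s["camera_matrix"];Rm=R.from_euler('xyz',s["orientation"],degrees=True).as_matrix()
    q=K@(Rm.T@(np.array(p,float)-s["xyz"])); return q[:2]/q[2]
E
python3 - <<'E'
import cv2,numpy as np
a=cv2.imread("pics/top0.png")[175:245,345:445]; b=cv2.imread("pics/side0.png")[135:215,290:370]
g=lambda x:(255*(x/255.)**0.45).astype('uint8')
cv2.imwrite("pics/tz2.png",g(cv2.resize(a,None,fx=7,fy=7,interpolation=2))); cv2.imwrite("pics/sz2.png",g(cv2.resize(b,None,fx=7,fy=7,interpolation=2)))
E
```

```text
(no output)
```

View pics/tz2.png

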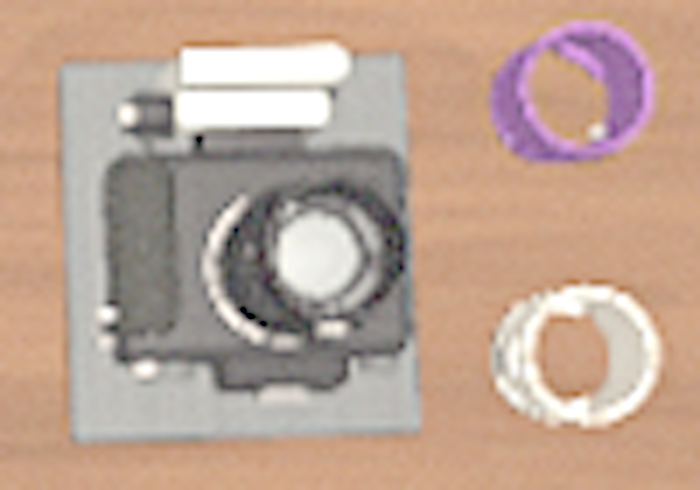

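View pics/sz2.png

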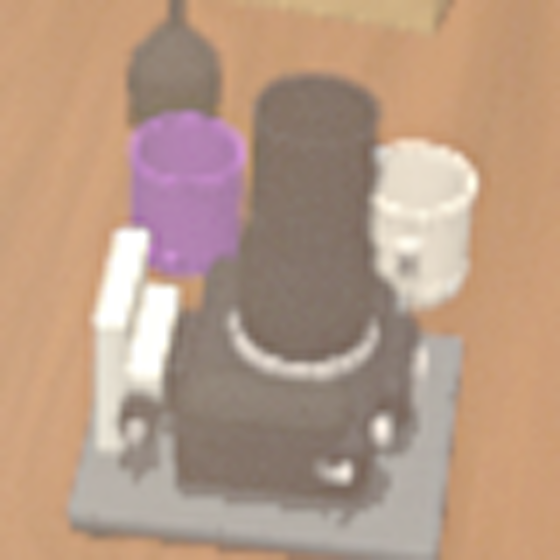

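```bash
python3 - <<'E'
from h import *
S={n:r.snapshot(n) for n in("side","top")}
t=S["top"]
# rough
print("rim c",onz(t,392.9,211.7,195),"button",onz(t,392.6,221.9,165), "r rim px",398.75*29/(1291.5-195))
# compare side
c=onz(t,392.9,211.7,195)
for z in(135,165,195): print(z,"side px",proj(S["side"],[c[0],c[1],z]),proj(t,[c[0],c[1],z]))
# case: recess grey disc & dark annulus
for n,box in(("top",(225,190,290,250)),("side",(288,255,350,330))):
    im=S[n]["pixels"].astype(int);x0,y0,x1,y1=box
    sub=im[y0:y1,x0:x1]; R_,G,B=sub[...,0],sub[...,1],sub[...,2]
    grey=((R_-B<40)&(R_>110)).astype('uint8')
    dark=((R_<115)).astype('uint8')
    for nm,m in(("grey",grey),("dark",dark)):
        k,l,st,ce=cv2.connectedComponentsWithStats(m)
        for i in range(1,k):
            if st[i,4]>150:
                cs,_=cv2.findContours((l==i).astype('uint8'),cv2.RETR_EXTERNAL,cv2.CHAIN_APPROX_NONE)
                e=cv2.fitEllipse(max(cs,key=len))
                u,v=e[0][0]+x0,e[0][1]+y0
                print(n,nm,st[i],ce[i]+[x0,y0],(u,v),e[1],"z40",onz(S[n],u,v,40),"z31",onz(S[n],u,v,31))
E
python3 - <<'E'
import cv2
a=cv2.imread("pics/top0.png")[195:230,375:410]
print(a[...,1])
E
```

```text
rim c [ 520.64326228 -195.97784128  195.        ] button [ 493.57752401 -200.71218158  165.        ] r rim px 10.546055631554948
135 side px [335.55444853 165.86540289] [388.84111072 212.92157047]
165 side px [336.03746449 158.39835462] [390.81675755 212.32697632]
195 side px [336.53410329 150.72070793] [392.9 211.7]
top grey [ 22  21  20  20 312] [256.45833333 220.28205128] (256.4542236328125, 220.29725456237793) (18.851835250854492, 19.28721809387207) z40 [501.46231419 202.01814472  40.        ] z31 [501.79673256 203.32493217  31.        ]
top grey [  0  25  12  17 170] [229.72941176 223.13529412] (229.753924369812, 223.17766952514648) (11.663326263427734, 17.295536041259766) z40 [492.14967051 285.60825905  40.        ] z31 [492.4171192  287.51616504  31.        ]
side grey [ 20  20  23  17 296] [319.45945946 283.16554054] (319.443395614624, 283.1455879211426) (15.796764373779297, 21.740339279174805) z40 [502.51047767 204.8774285   40.        ] z31 [503.42819361 198.00589325  31.        ]
side grey [ 20  46  20  18 283] [317.59363958 309.48056537] (317.57444953918457, 309.5701370239258) (16.891551971435547, 19.80835723876953) z40 [492.97407849 289.91455508  40.        ] z31 [493.80716298 283.79768786  31.        ]
side dark [ 11  11  42  35 806] [319.58436725 282.59181141] (319.53507804870605, 282.86621475219727) (32.780147552490234, 41.31936264038086) z40 [502.42366692 203.89348598  40.        ] z31 [503.34061245 197.01321866  31.        ]
side dark [  0  67  62   8 326] [313.68711656 326.67177914] (295.0873603820801, 325.9308624267578) (5.76450777053833, 99.38581848144531) z40 [540.22701796 348.5538346   40.        ] z31 [541.47945202 342.95736584  31.        ]
[[ 82  80  79 ...  92  89  93]
 [ 59  54  58 ...  96  91  96]
 [ 32  37  40 ...  96  99 100]
 ...
 [ 43  26  50 ...  90  87  90]
 [ 62  25  40 ...  89  85  92]
 [ 73  20  41 ...  94  92  89]]
```

Run:
```python
import cv2,numpy as np
np.set_printoptions(linewidth=250)
a=cv2.imread("pics/side0.png")
for v in range(145,176,3): print(v,a[v,320:352].sum(1)//3)
print("cols",range(320,352))
b=cv2.imread("pics/top0.png")
print("top")
for v in range(198,226): print(v,b[v,372:408].sum(1)//3)
```

```text
145 [ 50  65  99  97  93  92  93  95  96  92  80  80  75  73  72  73  77  79  86  93  99  96  90  91  91  94  95  98  97 101 102  99]
148 [ 47  66  99  95  91  92  84  57  46  45  47  45  49  49  46  47  48  46  46  45  42  46  55  79  96  96  96 100  99 103 101 101]
151 [ 56  77  95  91  94  91  60  46  47  46  46  46  49  47  49  49  47  48  44  46  46  44  41  49  75  96  99  98 101 101 102 101]
154 [ 97  99 106 123 118  91  54  44  48  52  53  49  48  48  49  46  47  47  45  45  47  50  46  54  80  95  99 106 105 105 103  95]
157 [ 94  93  89 101 135  96  46  45  43  47  45  44  45  45  49  47  47  45  46  45  44  42  39  78 150 164 180 184 189 185 192 198]
160 [114 111  93  87  84  79  46  44  45  45  45  49  46  46  47  45  45  47  47  45  42  45  40  59 123 173 181 183 184 186 184 182]
163 [ 90  86  87  84  81  65  47  46  47  46  47  45  49  47  46  49  45  46  46  45  43  40  59 136 214 187 185 180 181 182 180 179]
166 [ 89  90  87  80  73  62  51  51  46  46  47  49  48  48  47  46  46  47  44  43  44  42  61 117 167 163 174 173 174 181 199 177]
169 [ 92  90  86  81  52  45
[... 3898 characters left out ...]
 18  10  17  18  28  16  20  93 185 192 205 103  27  27  66  71  70  67  70  48  43  76 102 108 105]
222 [ 77  76  76  78  73  69  56 124 187 222 141  57  38  44  27  20  31  23 100 164 169 181  97  59  61  66  66  70  72  69  50  49  81 108 101 102]
223 [ 82  74  80  81  75  76  71  61  73 179 128  74 129 144 138  86  48  20  51  48  61  74  61  62  56  65  65  61  57  57  43  84  91 104 101 101]
224 [ 65  62  66  65  61  64  59  51  40  48  50  57 109 115 113  80  44  36  34  31  40  42  42  54  52  46  44  47  39  40  21 119 104 101 104 105]
225 [ 41  43  38  42  41  41  43  43  45  45  40  38  38  37  33  42  46  40  46  46  47  43  37  23  26  43  34  36  40  41  98 136 107  98 105 104]
```

Run:
```python
from h import *
S={n:r.snapshot(n) for n in("side","top")}
t=S["top"]
c=onz(t,391.8,210.2,195); print(c)
for z in(155,165,173,195): print(z,proj(S["side"],[c[0],c[1],z]),proj(t,[c[0],c[1],z]))
for z in (165,173):
    b=onz(t,392.0,221.5,z); d=b-c; print(b,np.hypot(d[0],d[1]),np.degrees(np.arctan2(-d[1],-d[0])))
# gripper tip appearance check not possible; ring on barrel
im=cv2.imread("pics/top0.png")
```

```text
[ 524.77337193 -192.99409822  195.        ]
155 [334.46011837 161.31088964] [389.08595505 211.08095778]
165 [334.61622988 158.79788587] [389.74648485 210.86655497]
173 [334.74216618 156.77062736] [390.28337085 210.69228597]
195 [335.09338049 151.11695781] [391.8 210.2]
[ 494.70150138 -199.02992914  165.        ] 30.671626194428974 11.34923625832912
[ 494.41926825 -197.47235649  173.        ] 30.682672761060633 8.392526084668917
```

Request:
drive_tool(
  moves=[
    [[10,-25,2],-3],
    [[25,-55,5],-6],
    [[40,-90,5],-10],
    [[55,-125,5],-14],
    [[70,-160,5],-17],
    [[85,-195,5],-20],
    [[100,-230,5],-24],
    [[110,-255,7],-26],
  ],
  fingers=85,
  squeeze=20,
)

```text
time: 0.97
tool_pos: [320.7, 304.4, 260.0]
tcp_rot: [-180.0, 0.0, 133.2]
ft_force: [0.5, -0.3, 0.7]
finger_gap: 85.1
```

Request:
drive_tool(
  moves=[
    [[15,-35,0],-4],
    [[30,-70,0],-8],
    [[45,-105,0],-12],
    [[60,-140,0],-16],
    [[75,-175,0],-20],
    [[90,-210,0],-24],
    [[105,-245,0],-28],
    [[115,-275,0],-30],
  ],
)

```text
time: 1.63
tool_pos: [435.8, 29.6, 260.5]
tcp_rot: [180.0, 0.0, 103.2]
ft_force: [0.7, 0.6, -0.7]
finger_gap: 84.9
```

Request:
drive_tool(
  moves=[
    [[15,-35,0],-1],
    [[30,-70,0],-2],
    [[42,-105,0],-3],
    [[55,-140,0],-4],
    [[70,-175,0],-4.5],
    [[80,-205,0],-4.5],
    [[90,-225,0],-4.5],
    [[90,-225,0],-4.5],
  ],
)

```text
time: 2.3
tool_pos: [525.7, -196.9, 259.7]
tcp_rot: [-180.0, 0.1, 98.8]
ft_force: [0.8, -0.3, -0.0]
finger_gap: 85.1
```

Run:
```python
from h import *
S={n:r.snapshot(n) for n in("side","top")}
s=r.sense();print(s["tool_pos"],s["tcp_rot"],s["joint_pos"],s["time"])
a=S["side"]["pixels"][90:220,260:420,::-1];b=S["top"]["pixels"][165:250,340:450,::-1]
g=lambda x:(255*(x/255.)**0.5).astype('uint8')
a=cv2.resize(g(a),None,fx=4,fy=4,interpolation=2)[:500];b=cv2.resize(g(b),(640,495),interpolation=2)
cv2.imwrite("pics/s1.png",a);cv2.imwrite("pics/t1.png",b)
```

```text
[ 524.94786492 -193.58710024  259.79342259] [-1.79951954e+02 -4.67344314e-02  9.89101731e+01] [-2.55001257e+01  1.11517076e+00  9.12657722e+01  1.14142149e-02
  8.76851060e+01 -3.44107860e+01] 2.4
```

View pics/s1.png

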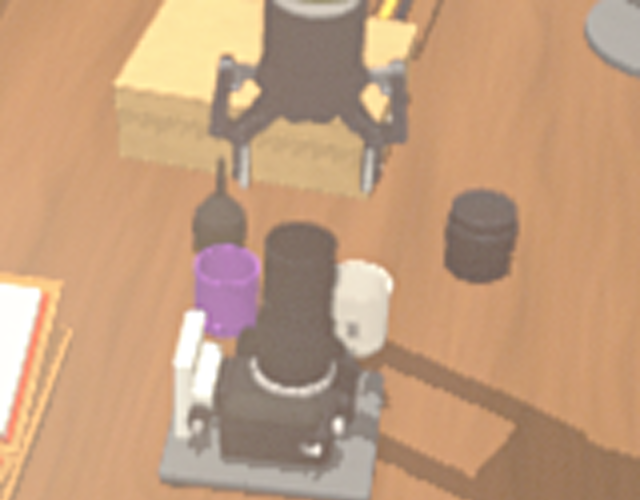

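View pics/t1.png

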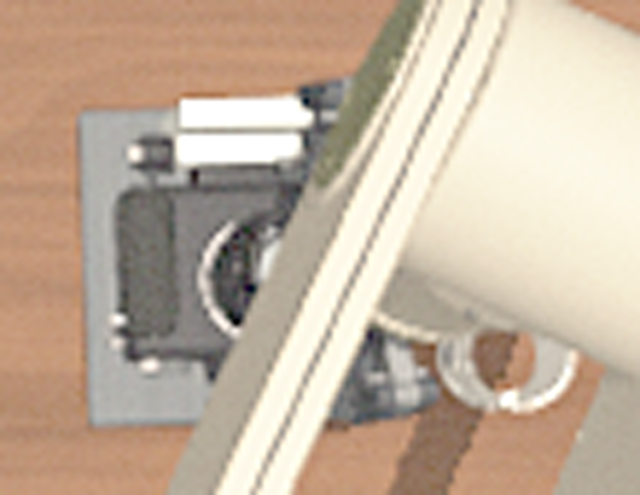

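Request:
drive_tool(
  moves=[
    [[0,0,-8],0],
    [[0,0,-22],0],
    [[0,0,-38],0],
    [[0,0,-54],0],
    [[0,0,-68],0],
    [[0,0,-80],0],
    [[0,0,-87],0],
    [[0,0,-89],0],
  ],
)

```text
time: 3.07
tool_pos: [524.2, -191.9, 169.6]
tcp_rot: [-179.9, -0.1, 99.1]
ft_force: [0.3, -0.1, -0.0]
finger_gap: 85.3
```

Request:
drive_tool(
  moves=[
    [[0,0,0],0],
    [[0,0,0],0],
    [[0,0,0],0],
    [[0,0,0],0],
    [[0,0,0],0],
    [[0,0,0],0],
    [[0,0,0],0],
    [[0,0,0],0],
  ],
  fingers=66,
  squeeze=20,
)

```text
time: 3.73
tool_pos: [525.2, -193.1, 171.4]
tcp_rot: [180.0, 0.0, 99.0]
ft_force: [0.4, -0.1, -0.2]
finger_gap: 66.1
```

Request:
drive_tool(
  moves=[
    [[0,0,0],0],
    [[0,0,0],0],
    [[0,0,0],0],
    [[0,0,0],0],
    [[0,0,0],0],
    [[0,0,0],0],
    [[0,0,0],0],
    [[0,0,0],0],
  ],
  fingers=50,
  squeeze=20,
)

```text
time: 4.4
tool_pos: [525.5, -193.2, 171.7]
tcp_rot: [179.9, 0.0, 99.0]
ft_force: [3.0, -1.1, 4.4]
finger_gap: 58.5
```

Run:
```python
from h import *
s=r.sense();print({k:np.round(s[k],2) for k in("ft_force","wrist_torque","finger_gap","tool_pos")})
S={n:r.snapshot(n) for n in("side","top")}
a=S["side"]["pixels"][120:210,280:390,::-1];b=S["top"]["pixels"][165:250,340:450,::-1]
g=lambda x:(255*(x/255.)**0.5).astype('uint8')
cv2.imwrite("pics/2.png",np.hstack([cv2.resize(g(a),(400,327)),cv2.resize(g(b),(400,327))]))
```

```text
{'ft_force': array([ 3.04, -1.13,  4.43]), 'wrist_torque': array([-0.08, -0.36,  0.  ]), 'finger_gap': np.float64(58.52), 'tool_pos': array([ 525.48, -193.15,  171.72])}
```

View pics/2.png

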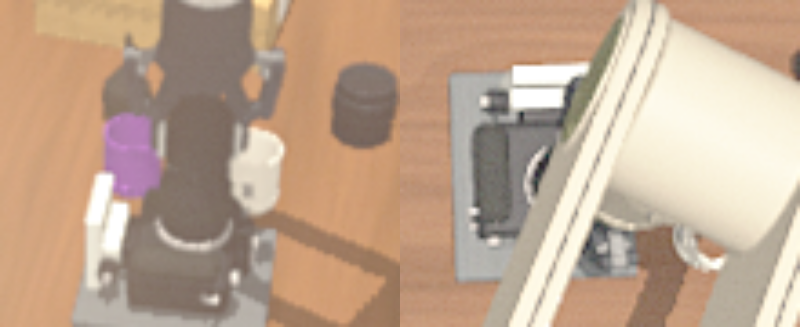

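Request:
drive_tool(
  moves=[
    [[0,0,0],0],
    [[0,0,0],0],
    [[0,0,0],0],
    [[0,0,0],0],
    [[0,0,0],0],
    [[0,0,0],0],
    [[0,0,0],0],
    [[0,0,0],0],
  ],
  fingers=50,
  squeeze=30,
)

```text
time: 5.17
tool_pos: [525.5, -193.1, 171.8]
tcp_rot: [179.9, 0.0, 99.0]
ft_force: [2.3, -0.7, 4.6]
finger_gap: 57.9
```

Request:
drive_tool(
  moves=[
    [[0,0,0],0.5],
    [[0,0,0],1.5],
    [[0,0,0],3],
    [[0,0,0],4.5],
    [[0,0,0],6],
    [[0,0,0],7],
    [[0,0,0],8],
    [[0,0,0],8],
  ],
)

```text
time: 5.83
tool_pos: [524.9, -192.9, 171.7]
tcp_rot: [-180.0, -0.0, 107.1]
ft_force: [-1.2, 0.8, 7.7]
finger_gap: 58.3
```

```bash
cat > st.py <<'E'
from h import *
s=r.sense();print({k:np.round(s[k],2).tolist() for k in("time","ft_force","wrist_torque","finger_gap","tool_pos","tcp_rot","joint_pos")})
E
python3 st.py
```

```text
{'time': 5.83, 'ft_force': [-1.16, 0.77, 7.74], 'wrist_torque': [0.11, 0.17, 0.05], 'finger_gap': 58.27, 'tool_pos': [524.85, -192.87, 171.73], 'tcp_rot': [-179.97, -0.02, 107.06], 'joint_pos': [-25.43, 4.24, 97.36, -0.0, 78.43, -42.49]}
```

Request:
drive_tool(
  moves=[
    [[0,0,0],2],
    [[0,0,0],4.5],
    [[0,0,0],7.5],
    [[0,0,0],10.5],
    [[0,0,0],13.5],
    [[0,0,0],16.5],
    [[0,0,0],19],
    [[0,0,0],20],
  ],
)

```text
time: 6.5
tool_pos: [523.8, -193.4, 171.7]
tcp_rot: [-179.9, -0.1, 127.1]
ft_force: [-7.3, -0.8, 11.4]
finger_gap: 58.1
```

```bash
python3 st.py
```

```text
{'time': 6.5, 'ft_force': [-7.31, -0.85, 11.41], 'wrist_torque': [-0.23, 1.21, -0.29], 'finger_gap': 58.1, 'tool_pos': [523.82, -193.35, 171.74], 'tcp_rot': [-179.86, -0.08, 127.11], 'joint_pos': [-25.47, 4.22, 97.38, -0.09, 78.53, -62.57]}
```

Request:
drive_tool(
  moves=[
    [[-0.5,0,0.2],0],
    [[-1,0,0.3],0],
    [[-1.5,0,0.4],0],
    [[-1.5,0,0.4],2],
    [[-1.5,0,0.4],4],
    [[-1.5,0,0.4],6.5],
    [[-1.5,0,0.4],9],
    [[-1.5,0,0.4],10],
  ],
)

```text
time: 7.17
tool_pos: [522.5, -193.1, 171.8]
tcp_rot: [-179.9, -0.1, 137.1]
ft_force: [-6.3, -0.4, 9.0]
finger_gap: 57.8
```

```bash
python3 st.py
```

```text
{'time': 7.17, 'ft_force': [-6.34, -0.44, 8.98], 'wrist_torque': [-0.09, 0.95, -0.34], 'finger_gap': 57.85, 'tool_pos': [522.5, -193.13, 171.78], 'tcp_rot': [-179.9, -0.11, 137.12], 'joint_pos': [-25.52, 4.01, 97.6, -0.06, 78.52, -72.63]}
```

Request:
drive_tool(
  moves=[
    [[-0.5,0,0.2],0],
    [[-1,0,0.3],1],
    [[-1.5,0,0.4],3],
    [[-2,0,0.4],5],
    [[-2,0,0.4],7],
    [[-2,0,0.4],9],
    [[-2,0,0.4],11],
    [[-2,0,0.4],12],
  ],
)

```text
time: 7.83
tool_pos: [520.9, -193.9, 171.8]
tcp_rot: [-179.9, -0.0, 149.1]
ft_force: [-2.0, -5.3, 3.6]
finger_gap: 58.0
```

```bash
python3 st.py
```

```text
{'time': 7.83, 'ft_force': [-2.0, -5.33, 3.6], 'wrist_torque': [-0.86, 0.31, -0.19], 'finger_gap': 58.02, 'tool_pos': [520.92, -193.86, 171.79], 'tcp_rot': [-179.9, -0.03, 149.12], 'joint_pos': [-25.64, 3.75, 97.87, -0.1, 78.42, -84.73]}
```

Request:
drive_tool(
  moves=[
    [[-0.2,-0.5,0],0],
    [[-0.4,-1,0],1],
    [[-0.6,-1.3,0],3],
    [[-0.6,-1.5,0],5.5],
    [[-0.6,-1.5,0],8],
    [[-0.6,-1.5,0],10.5],
    [[-0.6,-1.5,0],13],
    [[-0.6,-1.5,0],14],
  ],
)

```text
time: 8.5
tool_pos: [520.6, -195.0, 171.8]
tcp_rot: [-179.9, -0.0, 163.2]
ft_force: [-1.6, -4.5, 1.8]
finger_gap: 57.8
```

```bash
python3 st.py
```

```text
{'time': 8.5, 'ft_force': [-1.63, -4.51, 1.83], 'wrist_torque': [-0.84, 0.28, -0.15], 'finger_gap': 57.83, 'tool_pos': [520.59, -195.0, 171.78], 'tcp_rot': [-179.94, -0.04, 163.15], 'joint_pos': [-25.78, 3.75, 97.88, -0.06, 78.41, -98.92]}
```

Request:
drive_tool(
  moves=[
    [[-0.2,-0.3,0],0],
    [[-0.3,-0.6,0],0.5],
    [[-0.3,-1,0],1],
    [[-0.3,-1,0],1.5],
    [[-0.3,-1,0],2],
    [[-0.3,-1,0],2.5],
    [[-0.3,-1,0],3],
    [[-0.3,-1,0],3],
  ],
  squeeze=20,
)

```text
time: 9.17
tool_pos: [520.5, -195.4, 171.8]
tcp_rot: [180.0, -0.0, 166.0]
ft_force: [-0.1, -3.5, 0.3]
finger_gap: 58.1
```

```bash
python3 st.py
```

```text
{'time': 9.17, 'ft_force': [-0.08, -3.5, 0.25], 'wrist_torque': [-0.46, 0.14, 0.03], 'finger_gap': 58.09, 'tool_pos': [520.53, -195.43, 171.84], 'tcp_rot': [180.0, -0.03, 166.05], 'joint_pos': [-25.86, 3.75, 97.86, -0.01, 78.41, -101.9]}
```

Request:
drive_tool(
  moves=[
    [[0,0,0],0.5],
    [[0,0,0],1],
    [[0,0,0],1.5],
    [[0,0,0],2],
    [[0,0,0],2.5],
    [[0,0,0],3],
    [[0,0,0],3.5],
    [[0,0,0],3.5],
  ],
)

```text
time: 9.83
tool_pos: [520.5, -195.7, 171.9]
tcp_rot: [-180.0, -0.0, 169.5]
ft_force: [-2.8, -5.0, -1.5]
finger_gap: 58.3
```

```bash
python3 st.py
```

```text
{'time': 9.83, 'ft_force': [-2.76, -5.05, -1.52], 'wrist_torque': [-0.85, 0.37, -0.08], 'finger_gap': 58.31, 'tool_pos': [520.46, -195.71, 171.92], 'tcp_rot': [-179.98, -0.03, 169.55], 'joint_pos': [-25.87, 3.75, 97.86, -0.03, 78.42, -105.42]}
```

Request:
drive_tool(
  moves=[
    [[-0.2,-0.3,0],0.5],
    [[-0.4,-0.7,0],1],
    [[-0.4,-0.7,0],1.5],
    [[-0.4,-0.7,0],2],
    [[-0.4,-0.7,0],2.5],
    [[-0.4,-0.7,0],3],
    [[-0.4,-0.7,0],3.5],
    [[-0.4,-0.7,0],3.5],
  ],
)

```text
time: 10.5
tool_pos: [520.3, -196.1, 172.1]
tcp_rot: [180.0, -0.0, 173.1]
ft_force: [-2.0, -2.3, -1.6]
finger_gap: 57.7
```

```bash
python3 st.py
```

```text
{'time': 10.5, 'ft_force': [-1.96, -2.32, -1.57], 'wrist_torque': [-0.4, 0.26, -0.09], 'finger_gap': 57.67, 'tool_pos': [520.29, -196.12, 172.07], 'tcp_rot': [180.0, -0.01, 173.05], 'joint_pos': [-25.94, 3.72, 97.87, -0.0, 78.41, -108.99]}
```

Request:
drive_tool(
  moves=[
    [[0,0,0],0.5],
    [[0,0,0],1],
    [[0,0,0],1.5],
    [[0,0,0],2],
    [[0,0,0],2.5],
    [[0,0,0],3],
    [[0,0,0],3.5],
    [[0,0,0],3.5],
  ],
)

```text
time: 11.17
tool_pos: [520.2, -196.4, 172.1]
tcp_rot: [-180.0, -0.0, 176.6]
ft_force: [-2.3, -5.0, -1.5]
finger_gap: 57.5
```

```bash
python3 st.py
```

```text
{'time': 11.17, 'ft_force': [-2.31, -4.97, -1.55], 'wrist_torque': [-0.77, 0.48, -0.12], 'finger_gap': 57.53, 'tool_pos': [520.23, -196.41, 172.1], 'tcp_rot': [-179.98, -0.01, 176.55], 'joint_pos': [-25.95, 3.72, 97.87, -0.02, 78.41, -112.5]}
```

Request:
drive_tool(
  moves=[
    [[-0.2,-0.4,0],0.5],
    [[-0.4,-0.8,0],1],
    [[-0.4,-0.8,0],1.5],
    [[-0.4,-0.8,0],2],
    [[-0.4,-0.8,0],2.5],
    [[-0.4,-0.8,0],3],
    [[-0.4,-0.8,0],3.5],
    [[-0.4,-0.8,0],4],
  ],
)

```text
time: 11.83
tool_pos: [520.2, -197.2, 172.2]
tcp_rot: [-180.0, 0.0, -179.5]
ft_force: [0.4, -4.1, -1.3]
finger_gap: 57.8
```

```bash
python3 st.py
```

```text
{'time': 11.83, 'ft_force': [0.44, -4.07, -1.32], 'wrist_torque': [-0.78, -0.07, -0.15], 'finger_gap': 57.76, 'tool_pos': [520.16, -197.24, 172.24], 'tcp_rot': [-179.97, 0.04, -179.45], 'joint_pos': [-26.04, 3.71, 97.87, -0.01, 78.38, -116.58]}
```

Request:
drive_tool(
  moves=[
    [[0,-0.4,0],0.5],
    [[0,-0.8,0],1],
    [[0,-0.8,0],1.5],
    [[0,-0.8,0],2],
    [[0,-0.8,0],2.5],
    [[0,-0.8,0],3],
    [[0,-0.8,0],3.5],
    [[0,-0.8,0],4],
  ],
)

```text
time: 12.5
tool_pos: [520.4, -198.6, 172.3]
tcp_rot: [-179.9, 0.1, -175.5]
ft_force: [3.8, -6.2, -3.5]
finger_gap: 57.9
```

```bash
python3 st.py
```

```text
{'time': 12.5, 'ft_force': [3.77, -6.17, -3.54], 'wrist_torque': [-1.22, -0.55, -0.58], 'finger_gap': 57.87, 'tool_pos': [520.4, -198.55, 172.33], 'tcp_rot': [-179.91, 0.07, -175.49], 'joint_pos': [-26.14, 3.76, 97.8, -0.04, 78.33, -120.64]}
```

Request:
drive_tool(
  moves=[
    [[0,0,0],-0.3],
    [[0,0,0],-0.6],
    [[0,0,0],-0.9],
    [[0,0,0],-1.2],
    [[0,0,0],-1.5],
    [[0,0,0],-1.5],
    [[0,0,0],-1.5],
    [[0,0,0],-1.5],
  ],
)

```text
time: 13.17
tool_pos: [520.3, -198.3, 172.3]
tcp_rot: [-179.9, 0.1, -177.0]
ft_force: [2.9, -5.5, -2.5]
finger_gap: 57.8
```

```bash
python3 st.py
```

```text
{'time': 13.17, 'ft_force': [2.95, -5.54, -2.49], 'wrist_torque': [-0.99, -0.49, -0.19], 'finger_gap': 57.75, 'tool_pos': [520.32, -198.29, 172.31], 'tcp_rot': [-179.94, 0.06, -176.99], 'joint_pos': [-26.12, 3.76, 97.81, -0.02, 78.35, -119.13]}
```

Request:
drive_tool(
  moves=[
    [[0.1,-0.2,0],0],
    [[0.2,-0.4,0],0],
    [[0.4,-0.6,0],0],
    [[0.5,-0.8,0],0],
    [[0.5,-0.8,0],0.3],
    [[0.5,-0.8,0],0.6],
    [[0.5,-0.8,0],0.8],
    [[0.5,-0.8,0],0.8],
  ],
)

```text
time: 13.83
tool_pos: [520.5, -198.6, 172.2]
tcp_rot: [-180.0, 0.0, -176.2]
ft_force: [2.3, -3.4, -0.9]
finger_gap: 57.7
```

```bash
python3 st.py
```

```text
{'time': 13.83, 'ft_force': [2.27, -3.4, -0.95], 'wrist_torque': [-0.65, -0.31, -0.29], 'finger_gap': 57.73, 'tool_pos': [520.48, -198.64, 172.19], 'tcp_rot': [-179.99, 0.01, -176.18], 'joint_pos': [-26.16, 3.86, 97.71, 0.0, 78.41, -119.98]}
```

Request:
drive_tool(
  moves=[
    [[0.1,-0.1,0],0],
    [[0.2,-0.3,0],0],
    [[0.4,-0.5,0],0],
    [[0.4,-0.5,0],0.2],
    [[0.4,-0.5,0],0.4],
    [[0.4,-0.5,0],0.5],
    [[0.4,-0.5,0],0.5],
    [[0.4,-0.5,0],0.5],
  ],
)

```text
time: 14.5
tool_pos: [520.7, -198.9, 172.1]
tcp_rot: [180.0, -0.0, -175.7]
ft_force: [-1.7, -0.4, 2.5]
finger_gap: 58.2
```

```bash
python3 st.py
```

```text
{'time': 14.5, 'ft_force': [-1.65, -0.4, 2.52], 'wrist_torque': [-0.01, 0.22, -0.37], 'finger_gap': 58.17, 'tool_pos': [520.7, -198.86, 172.08], 'tcp_rot': [179.98, -0.01, -175.7], 'joint_pos': [-26.18, 3.95, 97.64, 0.01, 78.44, -120.49]}
```

Request:
drive_tool(
  moves=[
    [[0,0,0],-0.4],
    [[0,0,0],-0.7],
    [[0,0,0.2],-0.7],
    [[0,0,0.4],-0.7],
    [[0,0,0.6],-0.7],
    [[0,0,0.8],-0.7],
    [[0,0,1.0],-0.7],
    [[0,0,1.0],-0.7],
  ],
)

```text
time: 15.17
tool_pos: [520.6, -198.9, 172.5]
tcp_rot: [180.0, -0.0, -176.4]
ft_force: [1.1, 1.1, -4.6]
finger_gap: 57.9
```

```bash
python3 st.py
```

```text
{'time': 15.17, 'ft_force': [1.12, 1.12, -4.63], 'wrist_torque': [0.09, -0.07, -0.21], 'finger_gap': 57.87, 'tool_pos': [520.57, -198.86, 172.47], 'tcp_rot': [179.97, -0.04, -176.4], 'joint_pos': [-26.19, 3.93, 97.61, 0.01, 78.51, -119.79]}
```

Request:
drive_tool(
  moves=[
    [[0,0,0.2],0],
    [[0,0,0.4],0],
    [[0,0,0.6],0],
    [[0,0,0.8],0],
    [[0,0,1.0],0],
    [[0,0,1.0],0],
    [[0,0,1.0],0],
    [[0,0,1.0],0],
  ],
)

```text
time: 15.83
tool_pos: [520.6, -199.0, 173.9]
tcp_rot: [180.0, -0.0, -176.4]
ft_force: [-2.0, 1.3, -5.9]
finger_gap: 58.2
```

```bash
python3 st.py
```

```text
{'time': 15.83, 'ft_force': [-1.96, 1.27, -5.85], 'wrist_torque': [0.32, 0.26, -0.22], 'finger_gap': 58.21, 'tool_pos': [520.58, -198.96, 173.94], 'tcp_rot': [179.98, -0.03, -176.4], 'joint_pos': [-26.19, 3.85, 97.53, -0.0, 78.65, -119.79]}
```

Request:
drive_tool(
  moves=[
    [[0,0,0.2],-0.2],
    [[0,0,0.4],-0.4],
    [[0,0,0.6],-0.4],
    [[0,0,0.8],-0.4],
    [[0,0,1.0],-0.4],
    [[0,0,1.2],-0.4],
    [[0,0,1.4],-0.4],
    [[0,0,1.5],-0.4],
  ],
)

```text
time: 16.5
tool_pos: [520.8, -199.0, 175.6]
tcp_rot: [180.0, -0.0, -176.8]
ft_force: [-2.2, 3.5, -3.9]
finger_gap: 57.9
```

```bash
python3 st.py
```

```text
{'time': 16.5, 'ft_force': [-2.17, 3.5, -3.95], 'wrist_torque': [0.57, 0.44, -0.08], 'finger_gap': 57.87, 'tool_pos': [520.77, -198.96, 175.57], 'tcp_rot': [179.99, -0.01, -176.8], 'joint_pos': [-26.18, 3.78, 97.43, 0.01, 78.8, -119.39]}
```

Request:
drive_tool(
  moves=[
    [[0,0.2,0.5],0],
    [[0,0.4,1.5],0],
    [[0,0.5,2.5],0],
    [[0,0.5,4],0],
    [[0,0.5,5.5],0],
    [[0,0.5,7],0],
    [[0,0.5,8.5],0],
    [[0,0.5,9],0],
  ],
)

```text
time: 17.17
tool_pos: [521.3, -199.0, 185.5]
tcp_rot: [-179.9, 0.1, -176.8]
ft_force: [0.7, -0.0, -0.2]
finger_gap: 58.1
```

```bash
python3 st.py
```

```text
{'time': 17.17, 'ft_force': [0.7, -0.04, -0.2], 'wrist_torque': [0.02, 0.04, 0.05], 'finger_gap': 58.06, 'tool_pos': [521.34, -198.97, 185.51], 'tcp_rot': [-179.94, 0.08, -176.8], 'joint_pos': [-26.15, 3.3, 96.87, -0.01, 79.74, -119.34]}
```

Request:
drive_tool(
  moves=[
    [[0,0,1],0],
    [[0,0,3],0],
    [[0,0,6],0],
    [[0,0,10],0],
    [[0,0,15],0],
    [[0,0,21],0],
    [[0,0,27],0],
    [[0,0,30],0],
  ],
)

```text
time: 17.83
tool_pos: [521.3, -198.8, 216.1]
tcp_rot: [-180.0, 0.1, -176.8]
ft_force: [-0.4, 0.9, -0.5]
finger_gap: 58.2
```

```bash
python3 st.py
python3 - <<'E'
from h import *
S={n:r.snapshot(n) for n in("side","top")}
a=S["side"]["pixels"][110:210,280:390,::-1];b=S["top"]["pixels"][165:250,340:450,::-1]
g=lambda x:(255*(x/255.)**0.5).astype('uint8')
cv2.imwrite("pics/3.png",np.hstack([cv2.resize(g(a),(400,363)),cv2.resize(g(b),(400,363))]))
E
```

```text
{'time': 17.83, 'ft_force': [-0.4, 0.86, -0.52], 'wrist_torque': [0.02, 0.02, -0.1], 'finger_gap': 58.21, 'tool_pos': [521.28, -198.83, 216.11], 'tcp_rot': [-179.95, 0.08, -176.8], 'joint_pos': [-26.14, 2.03, 94.91, -0.0, 82.96, -119.34]}
```

View pics/3.png

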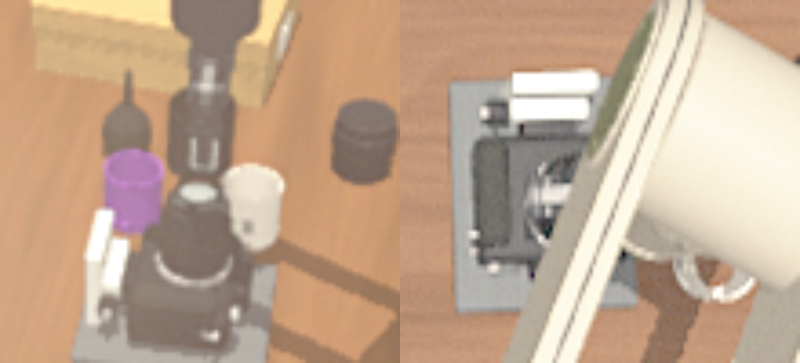

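Request:
drive_tool(
  moves=[
    [[0,6,3],0],
    [[-1,20,6],0],
    [[-3,42,6],0],
    [[-4,68,6],0],
    [[-6,97,6],0],
    [[-8,128,6],0],
    [[-10,159,6],0],
    [[-12,190,6],0],
  ],
)

```text
time: 18.6
tool_pos: [507.9, -6.1, 220.6]
tcp_rot: [180.0, -0.0, -176.8]
ft_force: [1.3, 0.2, 0.4]
finger_gap: 57.7
```

Request:
drive_tool(
  moves=[
    [[-1,31,0],0],
    [[-3,62,0],0],
    [[-5,92,0],0],
    [[-7,121,0],0],
    [[-9,148,0],0],
    [[-10,172,0],0],
    [[-11,192,0],0],
    [[-12,205,0],0],
  ],
)

```text
time: 19.27
tool_pos: [495.6, 199.3, 220.6]
tcp_rot: [180.0, -0.0, -176.7]
ft_force: [0.8, -0.9, -0.0]
finger_gap: 57.6
```

Request:
drive_tool(
  moves=[
    [[0,6,-4],0],
    [[0,6,-14],0],
    [[0,6,-28],0],
    [[0,6,-44],0],
    [[0,6,-60],0],
    [[0,6,-74],0],
    [[0,6,-84],0],
    [[0,6,-90],0],
  ],
)

```text
time: 19.93
tool_pos: [495.8, 201.1, 128.2]
tcp_rot: [-179.9, -0.2, -176.9]
ft_force: [-0.2, -0.1, -1.2]
finger_gap: 57.6
```

```bash
cat > look.py <<'E'
from h import *
import sys
S={n:r.snapshot(n) for n in("side","top")}
for n in S: np.savez(f"pics/{n}_{sys.argv[1]}.npz",**S[n])
a=S["side"]["pixels"][220:330,260:380,::-1];b=S["top"]["pixels"][170:270,200:310,::-1]
g=lambda x:(255*(x/255.)**0.6).astype('uint8')
cv2.imwrite(f"pics/{sys.argv[1]}.png",np.hstack([cv2.resize(g(a),(440,403),interpolation=2),cv2.resize(g(b),(360,403))]))
E
python3 look.py L1; python3 st.py
```

```text
{'time': 20.03, 'ft_force': [0.09, 0.19, -0.42], 'wrist_torque': [-0.01, 0.03, 0.01], 'finger_gap': 57.67, 'tool_pos': [495.96, 201.5, 129.01], 'tcp_rot': [-179.95, -0.15, -176.84], 'joint_pos': [16.63, 3.12, 103.22, -0.01, 73.81, -76.52]}
```

View pics/L1.png

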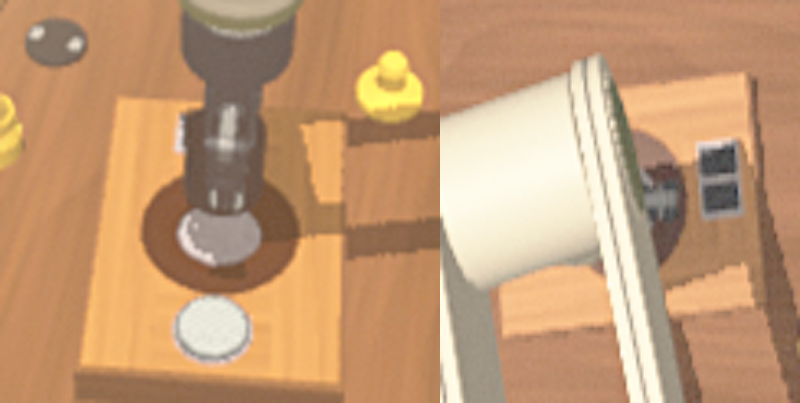

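Run:
```python
from h import *
np.set_printoptions(linewidth=250)
s=dict(np.load("pics/side_L1.npz")); im=s["pixels"]
for v in range(250,280,2): print(v,im[v,304:340].sum(1)//3)
for x in(500,502,504):
  for z in(95,110,122,152): print(x,z,proj(s,[x,202.7,z]))
print("bottom front edge",proj(s,[502,231.5,92]), proj(s,[502,203.5,40]),proj(s,[501.8,203.3,31]))
```

```text
250 [139 138 141 145 148 123 113  82  71  58  52  46  50  58  55  64  87 139 146 159 105  70  63  53  55  57  66  86  90  84  85  89  88  87  85  88]
252 [140 138 141 147 161 110  59  42  44  43  47  48  53  56  48  56  98 154 155 144  88  52  52  51  56  53  47  61  87  84  85  85  85  87  86  85]
254 [143 142 140 151 174 142  62  41  46  46  46  48  54  53  48  66 124 155 154 145  90  51  47  49  58  54  44  44  63  84  88  84  86  85  86  85]
256 [140 140 142 159 200 194  74  40  45  47  44  47  58  57  52  75 132 142 151 131  66  50  49  52  58  58  43  43  56  87  87  85  85  87  86  84]
258 [141 138 142 165 200 153  58  49  46  43  45  59  92  97 100 128 183 174 157 130  80  73  67  59  64  59  43  45  61  90  90  90  90  86  85  84]
260 [141 140 145 172 207 183 102  48  43  46  45  49  60  70  76 101 136 139 139 120  83  85  77  70  58  48  43  47  62  80  79  80  83  85  85  85]
262 [140 138 142 145 153 148  92  44  44  47  46  46  51  53  55  68  80  83  79  65  51  58  56  51  47  47  42  49  74  85  84  84  84  86  85  82]
264 [142 145 145 150 151 147  73  43  43  47  46  
[... 980 characters left out ...]
43  42  41  43  56]
278 [ 60  55  56  58  54  49  69 109 103 108 103  96  81  64  56  48  46  48  49  59  68  74  98  98  67  44  42  43  45  45  44  46  45  45  41  45]
500 95 [321.08297273 269.82297711]
500 110 [321.25319681 266.18539786]
500 122 [321.39144917 263.23103381]
500 152 [321.74540565 255.66721134]
502 95 [320.33942602 269.70993952]
502 110 [320.50337286 266.07209991]
502 122 [320.63652659 263.11753285]
502 152 [320.97742791 255.55322515]
504 95 [319.59615861 269.59694439]
504 110 [319.75383292 265.95884487]
504 122 [319.88189189 263.00407517]
504 152 [320.20974805 255.43928317]
bottom front edge [318.47410817 278.91259304] [319.71204098 282.77637811] [319.70481393 284.75800924]
```

Run:
```python
from h import *
np.set_printoptions(linewidth=250)
s=dict(np.load("pics/side_L1.npz")); im=s["pixels"]
for u in range(309,334): print(u,im[268:288,u].sum(1)//3)
t=dict(np.load("pics/top_L1.npz"))
th=np.radians(np.arange(0,181,15))
for a in th: print(np.round(proj(s,[501.5+29*np.cos(a),202.0+29*np.sin(a),92.3]),2),end=' ')
# side recess mouth: grey disc bounds from initial pic
im0=cv2.imread("pics/side0.png")
print()
for u in (314,317,320,323): print(u,im0[264:304,u].sum(1)//3)
m=[proj(s,[502.4+31*np.cos(a),203.7+31*np.sin(a),40]) for a in np.radians([90,270])]; f=[proj(s,[502.4,203.7+31*k,31]) for k in(1,-1)]
print(m,f)
```

```text
309 [ 73  55  56  57  54  58  58  58  57  53  49  68  99 124 166 199 184 157 127  91]
310 [ 54  49  49  52  53  55  55  58  56  50  69 133 175 188 196 194 203 210 208 169]
311 [ 43  44  46  46  46  47  44  45  46  54 109 176 144 114 112 114 170 193 205 203]
312 [ 47  46  47  46  45  47  46  46  44  75 103 115 110 123 113 103 109 120 170 190]
313 [ 46  43  47  45  45  46  46  46  49  96 108 106 111 164 137 109 104 106 110 118]
314 [ 46  45  45  45  46  46  47  47  48  82 103 108 107 110 110 107 106 113 109 110]
315 [ 48  48  47  44  48  46  46  46  46  55  96 110 109 106 106 107 106 113 114 106]
316 [ 51  56  52  50  51  52  53  48  45  47  81 109 112 108 109 110 107 111 110 107]
317 [ 53  54  53  56  84  95  94  84  60  44  64 100 110 111 109 110 107 110 109 106]
318 [ 55  58  57  71 121 133 137 132  93  52  56 104 114 111 107 109 105 108 109 109]
319 [ 56  61  58  55  60  64  63  64  54  43  48 102 114 112 109 108 106 106 107 108]
320 [ 56  63  58  56  52  51  51  51  53  45  46 100 113 111 111 110 109 107 107 108]
321 [ 53  60  59  56  54  53  58  57  62  49  48  99 110 110 111 109
[... 1312 characters left out ...]
 72  49  56  54  53  55  55  51  74 127 157 198 198]
317 [143 125  79  52  55  54  56  56  53  56  49 103 176 189 183 185 186 189 187 186 184 188 187 188 183 185 189 149  84  51  53  55  54  57  53  52 100 168 193 203]
320 [143 115  71  51  54  54  56  55  53  59  52 102 180 189 190 191 188 189 188 189 185 182 188 186 180 183 190 171 103  54  53  55  57  54  53  53  96 164 192 206]
323 [141 130  83  53  53  52  55  55  57  57  46  66 166 195 189 185 187 193 192 191 191 190 188 188 185 187 193 145  78  49  57  55  55  54  54  54  98 125 140 174]
[array([317.62173347, 291.92175822]), array([321.42178922, 274.01926559])] [array([317.53914602, 293.94153218]), array([321.32403775, 276.05388866])]
```

Request:
drive_tool(
  moves=[
    [[0,0.3,-4],0],
    [[0,0.3,-12],0],
    [[0,0.3,-21],0],
    [[0,0.3,-29],0],
    [[0,0.3,-36],0],
    [[0,0.3,-40],0],
    [[0,0.3,-42],0],
    [[0,0.3,-42],0],
  ],
)

```text
time: 20.7
tool_pos: [496.4, 202.6, 87.8]
tcp_rot: [-180.0, -0.1, -176.8]
ft_force: [-0.4, -0.4, -0.6]
finger_gap: 57.9
```

```bash
python3 look.py L2; python3 st.py
```

```text
{'time': 20.8, 'ft_force': [0.35, -0.22, 0.76], 'wrist_torque': [0.01, 0.02, -0.01], 'finger_gap': 57.94, 'tool_pos': [497.0, 202.8, 88.81], 'tcp_rot': [180.0, 0.02, -176.8], 'joint_pos': [16.72, 5.99, 104.75, 0.0, 69.24, -76.48]}
```

View pics/L2.png

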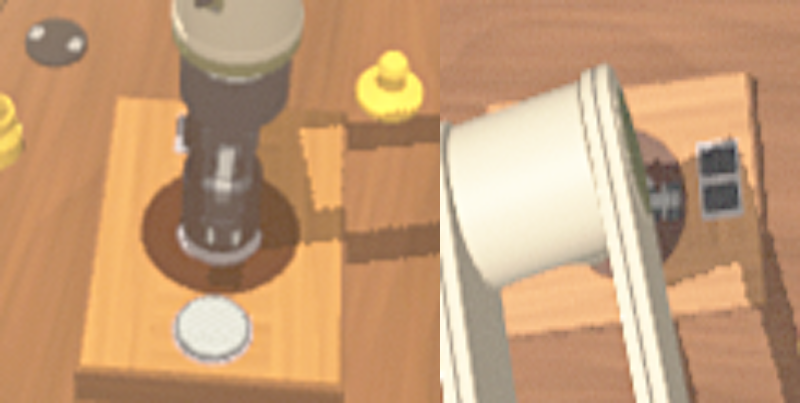

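Request:
drive_tool(
  moves=[
    [[0,0.2,-2],0],
    [[0,0.2,-5],0],
    [[0,0.2,-8],0],
    [[0,0.2,-10],0],
    [[0,0.2,-11],0],
    [[0,0.2,-12],0],
    [[0,0.2,-13],0],
    [[0,0.2,-13.5],0],
  ],
)

```text
time: 21.47
tool_pos: [496.8, 202.8, 75.0]
tcp_rot: [-180.0, -0.0, -176.8]
ft_force: [-0.1, -1.0, 0.3]
finger_gap: 57.4
```

```bash
python3 st.py
```

```text
{'time': 21.47, 'ft_force': [-0.11, -0.96, 0.31], 'wrist_torque': [-0.17, 0.04, 0.0], 'finger_gap': 57.44, 'tool_pos': [496.78, 202.76, 74.98], 'tcp_rot': [-179.98, -0.01, -176.8], 'joint_pos': [16.74, 7.06, 105.2, -0.02, 67.75, -76.46]}
```

Request:
drive_tool(
  moves=[
    [[0,0,-0.5],0],
    [[0,0,-1],0],
    [[0,0,-1.5],0],
    [[0,0,-2],0],
    [[0,0,-2.5],0],
    [[0,0,-3],0],
    [[0,0,-3.5],0],
    [[0,0,-3.5],0],
  ],
)

```text
time: 22.13
tool_pos: [496.8, 202.7, 71.5]
tcp_rot: [-180.0, -0.0, -176.8]
ft_force: [-1.4, -3.9, 0.7]
finger_gap: 57.7
```

```bash
python3 st.py
```

```text
{'time': 22.13, 'ft_force': [-1.41, -3.88, 0.68], 'wrist_torque': [-0.63, 0.05, -0.06], 'finger_gap': 57.72, 'tool_pos': [496.82, 202.75, 71.52], 'tcp_rot': [-179.99, -0.0, -176.8], 'joint_pos': [16.73, 7.34, 105.3, -0.01, 67.37, -76.46]}
```

Request:
drive_tool(
  moves=[
    [[-0.1,-0.5,0],0],
    [[-0.2,-0.8,-0.3],0],
    [[-0.2,-1,-0.8],0],
    [[-0.2,-1,-1.3],0],
    [[-0.2,-1,-1.8],0],
    [[-0.2,-1,-2.3],0],
    [[-0.2,-1,-2.6],0],
    [[-0.2,-1,-2.6],0],
  ],
)

```text
time: 22.8
tool_pos: [496.5, 201.9, 68.9]
tcp_rot: [180.0, -0.0, -176.8]
ft_force: [-0.5, -0.0, -0.0]
finger_gap: 57.5
```

```bash
python3 st.py
```

```text
{'time': 22.8, 'ft_force': [-0.53, -0.03, -0.02], 'wrist_torque': [-0.02, -0.04, 0.0], 'finger_gap': 57.5, 'tool_pos': [496.54, 201.94, 68.87], 'tcp_rot': [180.0, -0.01, -176.8], 'joint_pos': [16.65, 7.47, 105.47, 0.0, 67.07, -76.55]}
```

Request:
drive_tool(
  moves=[
    [[0,0,-0.3],0],
    [[0,0,-0.6],0],
    [[0,0,-0.9],0],
    [[0,0,-1.2],0],
    [[0,0,-1.5],0],
    [[0,0,-1.8],0],
    [[0,0,-1.8],0],
    [[0,0,-1.8],0],
  ],
)

```text
time: 23.47
tool_pos: [496.7, 201.9, 67.8]
tcp_rot: [-180.0, 0.0, -176.8]
ft_force: [-2.1, -1.3, 5.0]
finger_gap: 58.0
```

```bash
python3 st.py
```

```text
{'time': 23.47, 'ft_force': [-2.08, -1.29, 5.01], 'wrist_torque': [-0.17, 0.53, -0.01], 'finger_gap': 57.97, 'tool_pos': [496.69, 201.92, 67.8], 'tcp_rot': [-180.0, 0.01, -176.8], 'joint_pos': [16.65, 7.57, 105.49, -0.0, 66.94, -76.55]}
```

Request:
drive_tool(
  moves=[
    [[0,0,0.3],0],
    [[0,0,0.3],0],
    [[0,0,0.3],0],
    [[0,0,0.3],0],
    [[0,0,0.3],0],
    [[0,0,0.3],0],
    [[0,0,0.3],0],
    [[0,0,0.3],0],
  ],
  fingers=72,
)

```text
time: 24.13
tool_pos: [496.6, 201.9, 67.5]
tcp_rot: [180.0, -0.0, -176.8]
ft_force: [0.0, 0.6, 0.3]
finger_gap: 72.1
```

```bash
python3 st.py;python3 look.py L3
```

```text
{'time': 24.13, 'ft_force': [0.04, 0.63, 0.27], 'wrist_torque': [0.06, 0.0, -0.04], 'finger_gap': 72.15, 'tool_pos': [496.58, 201.94, 67.45], 'tcp_rot': [180.0, -0.0, -176.8], 'joint_pos': [16.65, 7.59, 105.5, 0.0, 66.91, -76.56]}
```

View pics/L3.png

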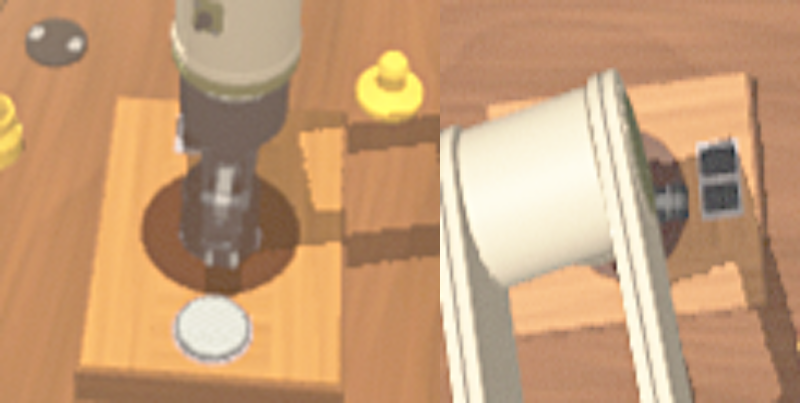

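Request:
drive_tool(
  moves=[
    [[0,0,2],0],
    [[0,0,6],0],
    [[0,0,14],0],
    [[0,0,26],0],
    [[0,0,42],0],
    [[0,0,60],0],
    [[0,0,80],0],
    [[0,0,98],0],
  ],
)

```text
time: 24.9
tool_pos: [497.0, 202.0, 168.2]
tcp_rot: [180.0, 0.1, -176.8]
ft_force: [1.1, -0.2, 0.2]
finger_gap: 72.1
```

Request:
drive_tool(
  moves=[
    [[-5,0,25],0],
    [[-15,0,50],0],
    [[-30,0,75],0],
    [[-50,0,95],0],
    [[-70,0,110],0],
    [[-90,0,120],0],
    [[-100,0,120],0],
    [[-100,0,120],0],
  ],
)

```text
time: 25.57
tool_pos: [395.8, 202.3, 288.3]
tcp_rot: [179.9, 0.2, -176.7]
ft_force: [-0.6, 0.2, -0.0]
finger_gap: 71.9
```

```bash
python3 st.py;python3 look.py L4
python3 - <<'E'
import numpy as np,cv2
cv2.imwrite("pics/full.png",np.vstack([cv2.resize(np.load(f"pics/{n}_L4.npz")["pixels"][:,:,::-1],(480,300)) for n in("side","top")]))
E
```

```text
{'time': 25.57, 'ft_force': [-0.59, 0.19, -0.02], 'wrist_torque': [0.02, 0.01, 0.01], 'finger_gap': 71.95, 'tool_pos': [395.77, 202.32, 288.27], 'tcp_rot': [179.92, 0.22, -176.75], 'joint_pos': [20.45, -18.22, 105.74, 0.01, 92.25, -72.8]}
```

View pics/L4.png

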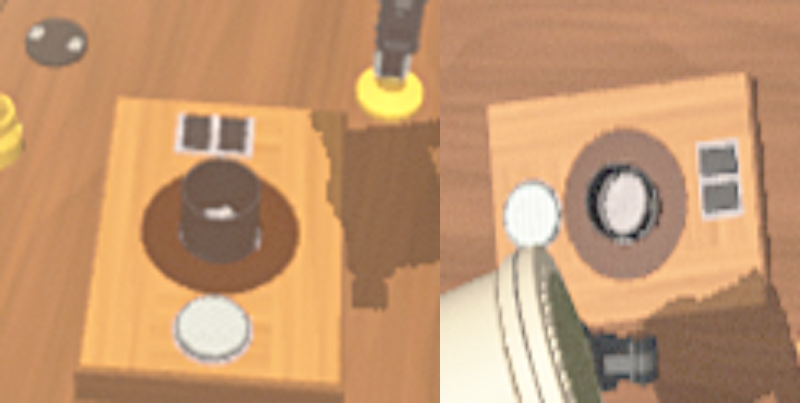

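View pics/full.png

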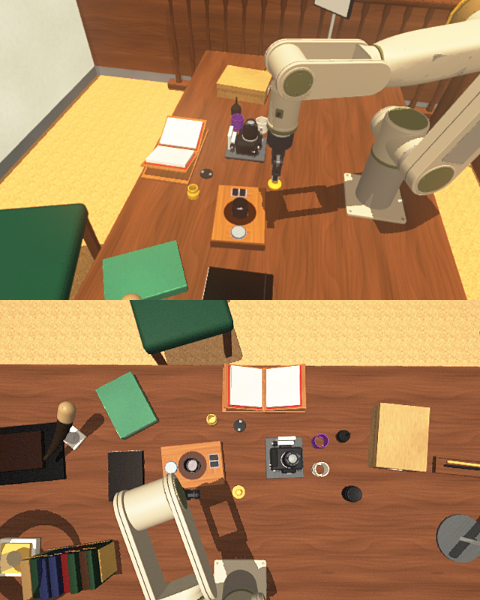

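Run:
```python
from h import *
np.set_printoptions(linewidth=200)
s=r.snapshot("side"); im=s["pixels"]
for z in(91,100): print(z,[np.round(proj(s,[502,202+k,z]),1) for k in(-29,29)],proj(s,[502,202,z]))
for u in(318,320,322): print(u,im[256:294,u].sum(1)//3)
for v in(266,272,278): print(v,im[v,304:338].sum(1)//3)
st=r.sense();print(st["ft_force"],st["qd"])
```

```text
91 [array([322.1, 262.2]), array([318.5, 279. ])] [320.3399227  270.46724186]
100 [array([322.2, 260. ]), array([318.6, 276.8])] [320.4377051 268.301383 ]
318 [207 201 204 201 200 210 160  87  49  47  48  49  48  51  48  48  49  49  49  44  58 152 180 113  53  48  49  50  50  51  51  50  50  51  50  54  58  58]
320 [ 67  67  67  57  68 176 154  85  50  50  51  50  51  50  52  49  49  49  49  45  78 175 212 138  57  45  52  50  51  49  51  50  50  49  47  53  58  58]
322 [ 59  61  62  55  61 148 160 100  50  47  49  50  49  50  52  52  51  51  45  50  91 185 173 102  50  46  48  49  50  50  50  50  49  51  49  51  58  60]
266 [148 146 144 147 147 149 144 109  63  49  44  47  49  49  48  51  51  52  49  49  47  47  48  57  89 130 149 149 146 144 144 146 148 151]
272 [ 56  56  58  58  59  52  53  48  48  49  49  48  52  49  49  48  49  51  51  50  50  49  49  48  48  51  57  56  58  58  55  61 100 141]
278 [ 58  56  61  59  60  53  47  47  50  54  56  74 125 169 180 187 212 195 173 114  77  58  56  53  47  48  50  61  58  59  60  59  58  59]
[ 0.11010818  0.00914355 -0.11844005] [-0.27168708  1.35860133  0.0361423   0.02510168 -0.07082974  0.09712001]
```

```bash
python3 -c "
from bench import r
print(r.hand_in())"
```

```text
the job is handed in; nothing more can be done
None
```

The lens hood is off the camera and standing foot down in the round recess, released, with the arm clear of everything; I handed the job in at about 26 s. The hand-in reports no verdict.

- **Removal:** I pinched in the button; the fingers stopped 57.9 mm apart, which is about what the hood should measure there with the button in. I then turned the hood about 85° anticlockwise. The turning torque rose from about 0.15 to 0.58 Nm, which I took for the stop. I backed off about 1° and lifted the hood straight off, with at most about 6 N of pull.
- **Placing:** The hood touched the wall of the recess lightly (4 N), so I re-centred it. It reached the bottom at the expected height with about 5 N.
- **Last checks:**
  - In both pictures the hood stands upright in the recess, and nothing else on the desk looks moved.
  - Seen from the side, the rim is within 1 pixel of where a fully seated hood should be.
  - The force on the tool was zero.

**Where measurements disagreed:** My first camera estimate of the hood's axis was about 5 mm off in y. I gripped it off-centre and about 9° askew, which showed up as sideways forces of up to 7 N while turning. I followed those forces and allowed for the offset when placing it.

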